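# Tip a vial out of a tall drop tube

## Robot

A 6-joint arm with a two-finger parallel gripper is mounted at the origin on a cart in front of the work surface, level with it; the furniture and walls round the work are solid. World frame = base frame: x ahead of the robot, y to its left, z up, the work surface at z = 0. Lengths are in m, angles in rad, forces in N, time in s.
With the tool pointing down it reaches from about 0.325 to 0.9 m from the base axis. Payload 6.1 kg.
Tool frame: the origin (TCP) lies midway between the tips of the shut fingers; the grasp point (between the pads) lies 19 mm behind it; z points along the fingers, y is the line along which they close (so a half turn about z gives the same grasp; the last joint's range is limited). The gripper opens to 85 mm and grips with 20 to 120 N. Pads are 22 mm wide; open, the fingers measure 114 mm over their backs; the gripper's body (76 mm by 85 mm) begins 54 mm behind the grasp point. The pads swing forward as they close: fully open they stand 13 mm farther back than shut.
Start: joints at [1.192, 0.22, 1.526, -0, 1.395, -0.126], TCP at [0.156, 0.605, 0.231] pointing down, gripper open.
Joint ranges: [-2.98, 2.98], [-0.91, 2.08], [0.09, 2.57], [-1.24, 4.39], [0.2, 2.65], [-2.68, 2.68]. Speed limits (rad/s): [2.57, 2.57, 3.01, 3.14, 3.14, 3.14].

## Interface

Orientations are given as [roll, pitch, yaw] about the fixed x, y, z axes, in that order (R = Rz(yaw) Ry(pitch) Rx(roll)).
In Python, from plant import movep, move_l, set_joints, gripper_to, hold, inverse_kinematics, observe, get_image, get_calibration, Unreachable, job_done gives the robot as it stands. Calls block until the motion is done:
- movep(position, orientation): joint-space move of the TCP to a pose.
- move_l(position, feed=0.15, rotation=None, max_force=None): straight line of the TCP; rotation=None keeps the orientation; feed is the mean speed in m/s. With max_force (N) it stops when the force on the tool has changed by that much, and returns True; else False.
- set_joints(angles): joint-space move.
- gripper_to(opening, f_grip=None): finger opening in m; f_grip is the grip in N (None keeps the last); returns when the fingers have stopped.
- hold(seconds).
- inverse_kinematics(position, orientation): joint angles nearest the present ones, or None.
- observe(): the state.
- get_image(name): name is "side" or "top"; returns (picture, depth): 480x640x3 uint8, red, green, blue; 480x640 float32, m along the optical axis (not along the pixel's ray), 0 where there is no reading.
- get_calibration(name): a dict with "intrinsics" (3x3 intrinsics, pixels), "world_from_camera" (4x4, takes a point from camera to world coordinates). Camera axes: x right, y down, z forward; pixel columns grow to the right and rows downward; lengths in m; the calibration is good to about 2 mm. A picture is of the moment at which its call begins. get_calibration takes no time and is no camera call.
A pose or a line that the arm cannot do raises Unreachable and nothing moves.
- job_done(): hands the job in; it is judged then, once.
The state is a dict: "time_s": time; "q": joint angles; "joint_velocities": joint speeds; "joint_torque": joint torques, N m; "eef_pos": TCP position; "tcp_rot": TCP orientation; "ft_force": force on the tool from outside, world axes, zero at the start; "torque": the same for the moment, N m; "opening": finger opening in m; "grasp_force": force on a finger pad.
Only numpy, scipy, OpenCV 4.12 (cv2) and the standard library are available. Lean on these libraries where they do the work, as an engineer would, in place of code of your own. Each camera call takes 0.05 s, during which the arm holds its last target. There are 200 camera calls.

## Task

A small vial lies at the bottom of the tall square tube, too deep to reach. Slide the white tray along the bench up against the foot of the tube's stand, on the side the tube tips to, then push the tube over from behind until the vial slides out into the tray, and let the tube swing back upright. Leave the vial in the tray, the tray at the stand, and the beaker, tape roll and timer where they are.

Things in the scene. Friction and masses are not known exactly. Their poses are not given: they have to be found in the camera images.
- stand: Fixed grey stand; origin under the centre of its aluminium foot plate, 110 (x) x 120 (y) x 10 mm, z up. Two upright cheeks, 165 mm high, outer faces at x = +-34 mm, 34 mm wide in y (50 mm below 105 mm), carry the tube on a level pivot. The tube tips only towards the stand's -y. The tray belongs on that side: when its end touches the foot its centre is at x = 0, y = -135 mm.
- tube_pivot (a point): Point on the tube's pivot axis (along the stand's x), mid-way between the cheeks, on the tube's centre line, 150 mm above the bench.
- tube (a joint): Tilt of the bare aluminium square tube, rad: 0 upright, mouth up; grows as the mouth swings towards the stand's -y; stop at 2.15 (mouth 33 degrees below level). Bottom-heavy with a damped hinge: let go, it swings back upright in about 2 to 3 s. Polished inside: the vial starts to slide at 1.75 to 1.92 rad, so tip it to near the stop and hold it about a second.
- tube_mouth (a point): Centre of the tube's open mouth, 120 mm from the pivot (270 mm above the bench when upright); moves with the tube. Tube: 42 mm square outside, 36 mm inside, 182 mm long, bottom 62 mm beyond the pivot, a sight slot in each side. At the stop the mouth's lowest edge is about 65 mm above the bench and 90 mm from the pivot towards the stand's -y.
- tube_back (a point): Point on the middle of the tube's flat back wall where it can be pushed, 85 mm from the pivot towards the mouth and 21 mm from the tube's centre line (235 mm above the bench when upright, on the stand's +y side); moves with the tube. 1.5 to 3 N square to the wall here tips it; keep following it round its arc.
- vial_center (a point): Centre (half-way up) of the capped vial, 28 mm diameter, 55 mm tall, 30 g, z along its axis. It starts upright on the tube's inner floor, 102 mm above the bench, its cap about 110 mm below the mouth.
- tray_center (a point): Middle of the loose white open tray with a grey floor mat, 20 mm above its underside; tray 120 (x) x 150 (y) x 40 mm outside, walls and floor 4 mm, 0.35 kg; axes are the tray's, z up. It starts about 10 to 13 cm short of the stand's foot, on the side the tube tips to. Its +y end goes against the foot, its grip tab is at its -y end.
- tray_grip (a point): Grip point of the tray's upright tab, 79 mm from the tray's centre towards the tray's -y, 64 mm above the bench. The tab is a plate 10 mm thick (tray's y), 40 mm wide (x), its top 82 mm above the bench. It can be pinched from above, above the 40 mm high end wall, whose inner face lies 3 mm inside the tab's inner face.
- beaker: Bystander: clear beaker, 57 mm diameter, 69 mm high, origin under its centre; leave alone.
- tape_roll: Bystander: tape roll lying flat, 68 mm diameter, 18 mm high, origin under its centre; leave alone.
- timer: Bystander: white timer, 45 x 60 x 18 mm, origin under its centre; leave alone.

How it is judged:
On the way, in this order (a step that is already met when the one before it is completed fails the run):
1. the tray stands at the foot of the stand while the vial is still in the upright tube (x of tray_center in the frame of stand between -0.05 and 0.05 m and y of tray_center in the frame of stand above -0.18 m and value of joint tube below 0.4 rad and height (world z) of vial_center above 0.09 m and horizontal distance between vial_center and stand below 0.03 m), for 0.2 s.
2. the tube is tipped beyond level with the tray there (x of tray_center in the frame of stand between -0.05 and 0.05 m and y of tray_center in the frame of stand above -0.18 m and value of joint tube above 1.6 rad), for 0.1 s.
At the end, for the whole second after the job is handed in: The vial is at rest inside the tray, lying or standing; the tray stands flat on the bench in front of the stand, its centre within 50 mm of the stand's middle line and no more than 180 mm from the pivot in y (touching the foot it is 135 mm); the tube is back upright (within 0.2 rad) (x of tray_center in the frame of stand between -0.05 and 0.05 m and y of tray_center in the frame of stand above -0.18 m and x of vial_center in the frame of tray_center between -0.057 and 0.057 m and y of vial_center in the frame of tray_center between -0.072 and 0.072 m and z of vial_center in the frame of tray_center below 0.03 m and value of joint tube below 0.2 rad and linear speed of vial below 0.03 m/s and linear speed of tray below 0.02 m/s and angle between tray_center's own z axis and vertical below 0.1 rad).
It fails at once if the vial falls on the bench outside the tray (height (world z) of vial_center below 0.05 m and not (x of vial_center in the frame of tray_center between -0.057 and 0.057 m and y of vial_center in the frame of tray_center between -0.072 and 0.072 m and z of vial_center in the frame of tray_center below 0.03 m)).
It fails at once if the beaker is moved more than 30 mm or tipped over (distance of beaker from where it was at the start of the episode above 0.03 m or angle between beaker's own z axis and vertical above 0.5 rad).
It fails at once if the tape roll is moved more than 30 mm or tipped over (distance of tape_roll from where it was at the start of the episode above 0.03 m or angle between tape_roll's own z axis and vertical above 0.5 rad).
It fails at once if the timer is moved more than 30 mm or tipped over (distance of timer from where it was at the start of the episode above 0.03 m or angle between timer's own z axis and vertical above 0.5 rad).
It also fails if it takes over 69 s, if anything falls off the work surface, if the arm or the gripper's body presses on something with over 40 N, if the wrist force passes 120 N, or if a joint passes its speed limit or range.

## Working session

There is one attempt and no reset: what is moved stays moved. The work goes in short steps, each a Python script; the robot and the scene stay as the last script left them, time stands still between calls to the robot, and variables do not carry over. Pictures are saved under pics/ and viewed, at most 10 in all, crops included, and the job is handed in when it is done.

```bash
mkdir -p pics; cat > h.py <<'E'
import numpy as np, cv2
from plant import *
def snap(n,f):
    im,d=get_image(n); cv2.imwrite(f'pics/{f}.png',im[:,:,::-1]); np.savez(f'pics/{f}.npz',im=im,d=d); return im,d
def world(n,d):
    c=get_calibration(n);K=np.array(c['intrinsics']);T=np.array(c['world_from_camera'])
    v,u=np.mgrid[:480,:640]
    p=np.stack([(u-K[0,2])/K[0,0]*d,(v-K[1,2])/K[1,1]*d,d],-1)
    return p@T[:3,:3].T+T[:3,3]
E
python3 - <<'E'
from h import *
for n in('top','side'):
    snap(n,n+'0'); c=get_calibration(n); print(np.round(c['world_from_camera'],3).tolist(),np.round(c['intrinsics'],1).tolist())
s=observe();print(s['time_s'],s['eef_pos'],s['tcp_rot'])
E
```

```text
[[-0.021, -0.998, 0.062, 0.4], [-1.0, 0.022, 0.014, 0.21], [-0.015, -0.061, -0.998, 1.319], [0.0, 0.0, 0.0, 1.0]] [[508.0, 0.0, 319.2], [0.0, 508.0, 250.4], [0.0, 0.0, 1.0]]
[[0.897, -0.292, 0.332, 0.183], [-0.442, -0.581, 0.683, -0.418], [-0.006, -0.759, -0.651, 0.765], [0.0, 0.0, 0.0, 1.0]] [[480.4, 0.0, 317.5], [0.0, 480.4, 238.2], [0.0, 0.0, 1.0]]
0.1 [0.15611888 0.60460116 0.23028524] [-3.13979289e+00 -2.13127777e-04  2.88879369e+00]
```

View pics/top0.png

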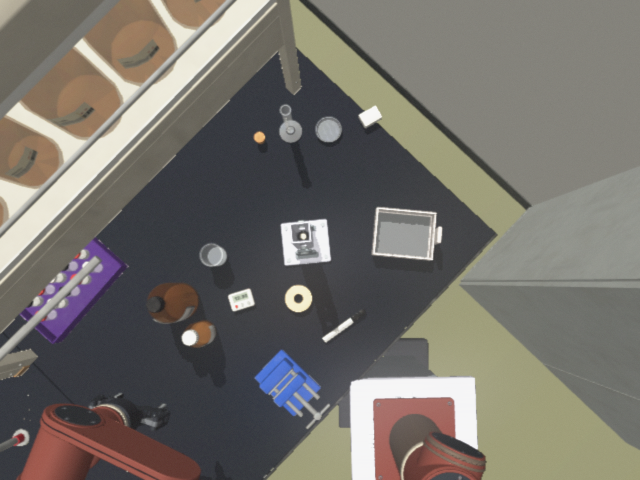

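View pics/side0.png

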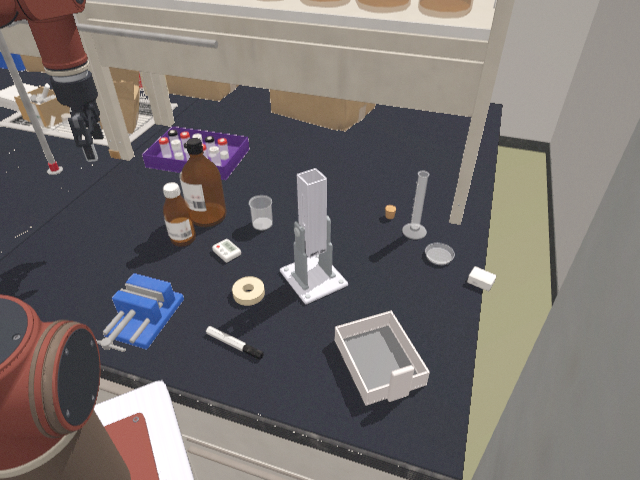

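The top view shows the stand foot at about (305,242) and the tray at (405,234), with its tab at (439,234). The beaker is at (213,255), tape at (298,298) and timer at (241,300). Next I'll measure the foot and tray.

```bash
python3 - <<'E'
from h import *
z=np.load('pics/top0.npz');im,d=z['im'],z['d'];P=world('top',d)
c=get_calibration('top');K=np.array(c['intrinsics']);T=np.array(c['world_from_camera'])
def cast(pts,h):
    r=np.c_[(np.array(pts)-K[[0,1],2])/K[0,0],np.ones(len(pts))]@T[:3,:3].T
    return (T[:3,3]+r*((h-T[2,3])/r[:,2])[:,None])
hsv=cv2.cvtColor(im,cv2.COLOR_RGB2HSV); bright=(hsv[...,2]>90)
for nm,(u0,u1,v0,v1),h in(('foot',(272,340,212,274),.01),('tray',(365,437,200,270),.04)):
    m=np.zeros((480,640),np.uint8); m[v0:v1,u0:u1]=bright[v0:v1,u0:u1]
    cs=max(cv2.findContours(m,0,2)[0],key=cv2.contourArea).reshape(-1,2).astype(float)
    w=cast(cs,h); r=cv2.minAreaRect(w[:,:2].astype(np.float32)); print(nm,r,np.degrees(0)); print(np.round(cv2.boxPoints(r),4).tolist())
def reg(nm,u0,u1,v0,v1,zl,zh):
    q=P[v0:v1,u0:u1].reshape(-1,3); q=q[(q[:,2]>zl)&(q[:,2]<zh)]; r=cv2.minAreaRect(q[:,:2].astype(np.float32)); print(nm,len(q),np.round(np.median(q,0),4),r)
reg('tabtop',425,455,215,255,.07,.095)
reg('trayrim',365,450,200,270,.03,.05)
reg('footz',272,340,212,274,.004,.02)
reg('tubetop',280,325,212,274,.255,.285)
reg('cheeks',280,335,212,274,.155,.175)
reg('bench',240,275,200,230,-.05,.05)
reg('overhead',0,300,0,300,.1,.9)
z=np.load('pics/side0.npz');P=world('side',z['d'])
reg('S tubetop',285,335,160,200,.255,.285)
reg('S tabtop',380,420,360,405,.07,.095)
reg('S footz',275,350,250,305,.005,.02)
reg('S rim',330,430,310,405,.03,.045)
E
```

```text
foot ((0.5046826004981995, 0.2639783024787903), (0.11557920277118683, 0.12500183284282684), 4.418076515197754) 0.0
[[0.4422999918460846, 0.32179999351501465], [0.45190000534057617, 0.1972000002861023], [0.5670999884605408, 0.2061000019311905], [0.5575000047683716, 0.33070001006126404]]
tray ((0.5182619690895081, 0.01176086813211441), (0.16200606524944305, 0.12540386617183685), 83.42465209960938) 0.0
[[0.44670000672340393, -0.061500001698732376], [0.5713000297546387, -0.07590000331401825], [0.5898000001907349, 0.08510000258684158], [0.4652000069618225, 0.09939999878406525]]
tabtop 78 [ 0.5077 -0.065   0.0808] ((0.5084847211837769, -0.06597902625799179), (0.010490466840565205, 0.039289359003305435), 85.8976058959961)
trayrim 422 [0.5202 0.0024 0.0386] ((0.5180937647819519, 0.00894186645746231), (0.1556435525417328, 0.12073377519845963), 83.29596710205078)
footz 1303 [0.4943 0.2413 0.0093] ((0.5029228329658508, 0.2634671926498413), (0.17396220564842224, 0.1589408963918686), 88.62841033935547)
tubetop 140 [0.5044 0.264  0.2686] ((0.5038244128227234, 0.26320916414260864), (0.0421294122934
[... 341 characters left out ...]
0001 [0.6754 0.5535 0.4695] ((0.6418650150299072, 0.5381804704666138), (0.5518761277198792, 0.5446397066116333), 0.2856712341308594)
S tubetop 411 [0.5037 0.2629 0.2645] ((0.5042421221733093, 0.26484161615371704), (0.044061556458473206, 0.045157961547374725), 4.04111385345459)
S tabtop 200 [ 0.5081 -0.067   0.0808] ((0.509033203125, -0.06479353457689285), (0.011104680597782135, 0.04011925309896469), 83.07911682128906)
S footz 1526 [0.5024 0.2449 0.0104] ((0.5036247372627258, 0.2639588713645935), (0.1095300242304802, 0.12190033495426178), 4.43915319442749)
S rim 1118 [0.5145 0.0042 0.0384] ((0.5180681943893433, 0.009434223175048828), (0.1626453697681427, 0.1214706227183342), 83.2787857055664)
```

```bash
cat >> h.py <<'E'
S=np.array([.504,.2638]); Y=np.radians(4.4)
sx=np.array([np.cos(Y),np.sin(Y)]); sy=np.array([-np.sin(Y),np.cos(Y)])
def st(x,y,z): return np.r_[S+x*sx+y*sy,z]
def tcp(th,w=.011,gap=0.):   # stand-frame y,z of fingertip behind the tube wall
    a=np.array([-np.sin(th),np.cos(th)]); n=np.array([np.cos(th),np.sin(th)])
    p=.085*a+(.021+w*abs(np.cos(th))+gap)*n
    return st(0,p[0],.15+p[1])
E
python3 - <<'E'
from h import *
for n in('top','side'):
    P=world(n,np.load(f'pics/{n}0.npz')['d']).reshape(-1,3)
    r=np.linalg.norm(P[:,:2]-st(0,.05,0)[:2],axis=1)
    for a,b in((.06,.15),(.15,.2),(.2,.25),(.25,.3)):
        m=(r>a)&(r<b)&(P[:,2]>.1); print(n,a,b,m.sum(),P[m].min(0).round(2) if m.any() else '',P[m].max(0).round(2) if m.any() else '')
for y in(Y-np.radians(11),Y,Y+np.pi,Y+np.pi/2,Y-np.pi/2):
    print(round(y,2))
    for p in((.5085,-.0655,.05),(.5205,.05,.05),tcp(0),tcp(1),tcp(2.15),st(0,.06,.36),(.104,.40,.36),(.4,0,.33)):
        q=inverse_kinematics(list(p),[np.pi,0,y]); print('  ',np.round(p,3),None if q is None else np.round(q,2))
E
```

```text
top 0.06 0.15 6956 [0.4  0.21 0.1 ] [0.61 0.45 1.32]
top 0.15 0.2 0  
top 0.2 0.25 0  
top 0.25 0.3 13510 [0.27 0.29 0.1 ] [0.8  0.6  0.76]
side 0.06 0.15 1827 [0.46 0.24 0.1 ] [0.54 0.27 0.27]
side 0.15 0.2 0  
side 0.2 0.25 0  
side 0.25 0.3 12463 [0.27 0.29 0.1 ] [0.8  0.6  0.49]
-0.12
   [ 0.508 -0.066  0.05 ] [-0.28  0.17  1.96 -0.    1.02  1.4 ]
   [0.52 0.05 0.05] [-0.06  0.19  1.93 -0.    1.02  1.63]
   [0.502 0.296 0.235] [ 0.4   0.12  1.64 -0.    1.39  2.08]
   [0.508 0.207 0.219] [ 0.24  0.05  1.74 -0.    1.35  1.93]
   [0.511 0.178 0.126] [ 0.19  0.12  1.85 -0.    1.17  1.88]
   [0.499 0.324 0.36 ] [ 0.44  0.1   1.43 -0.    1.62  2.13]
   [0.104 0.4   0.36 ] None
   [0.4  0.   0.33] [-0.2  -0.39  1.92 -0.    1.62  1.49]
0.08
   [ 0.508 -0.066  0.05 ] [-0.28  0.17  1.96 -0.    1.02  1.21]
   [0.52 0.05 0.05] [-0.06  0.19  1.93 -0.    1.02  1.44]
   [0.502 0.296 0.235] [ 0.4   0.12  1.64 -0.    1.39  1.89]
   [0.508 0.207 0.219] [ 0.24  0.05  1.74 -0.    1.35  1.74]
   [0.511 0.178 0.126] [ 0.19  0.12  1.85 -0.    1.17  1.68]
   [0.499 0.324 0.36 ] [ 0.44  0.1   1.43 -0.   
[... 671 characters left out ...]
  0.    1.02 -0.36]
   [0.52 0.05 0.05] [-0.06  0.19  1.93 -0.    1.02 -0.13]
   [0.502 0.296 0.235] [ 0.4   0.12  1.64 -0.    1.39  0.32]
   [0.508 0.207 0.219] [ 0.24  0.05  1.74 -0.    1.35  0.17]
   [0.511 0.178 0.126] [ 0.19  0.12  1.85 -0.    1.17  0.11]
   [0.499 0.324 0.36 ] [ 0.44  0.1   1.43 -0.    1.62  0.37]
   [0.104 0.4   0.36 ] [ 1.13 -0.36  1.84 -0.    1.66  1.05]
   [0.4  0.   0.33] [-0.2  -0.39  1.92  0.    1.62 -0.27]
-1.49
   [ 0.508 -0.066  0.05 ] None
   [0.52 0.05 0.05] None
   [0.502 0.296 0.235] None
   [0.508 0.207 0.219] None
   [0.511 0.178 0.126] None
   [0.499 0.324 0.36 ] None
   [0.104 0.4   0.36 ] [ 1.13 -0.36  1.84  0.    1.66 -2.09]
   [0.4  0.   0.33] None
```

```bash
python3 - <<'E'
from h import *
ty=np.pi-.115; pi=np.pi
movep([.16,.40,.34],[pi,0,2.889]); 
movep([.40,-.03,.30],[pi,0,ty]); gripper_to(.05)
movep([.5085,-.0655,.13],[pi,0,ty]); 
print(move_l([.5085,-.0655,.050],feed=.1,max_force=8))
gripper_to(0,f_grip=30); s=observe();print(s['time_s'],s['opening'],s['grasp_force'],s['ft_force'])
move_l(st(0,-.214-.012,.050),feed=.06,rotation=[pi,0,Y+pi])
print(move_l(st(0,-.214+.008,.050),feed=.03,max_force=6)); s=observe();print(s['time_s'],s['eef_pos'],s['ft_force'], (s['eef_pos'][:2]-S)@np.c_[sx,sy])
gripper_to(.05); move_l(st(0,-.214,.20),feed=.15); print(observe()['time_s'])
snap('top','top1')
E
```

```text
False
5.4833 0.009685571947896598 32.409396171569824 [-0.1020615   2.21004725  4.47505666]
True
7.9083 [0.52139957 0.05206296 0.05073737] [ 1.0154079  -2.03928235  1.17985516] [ 0.00110403 -0.21244787]
9.5167
```

View pics/top1.png

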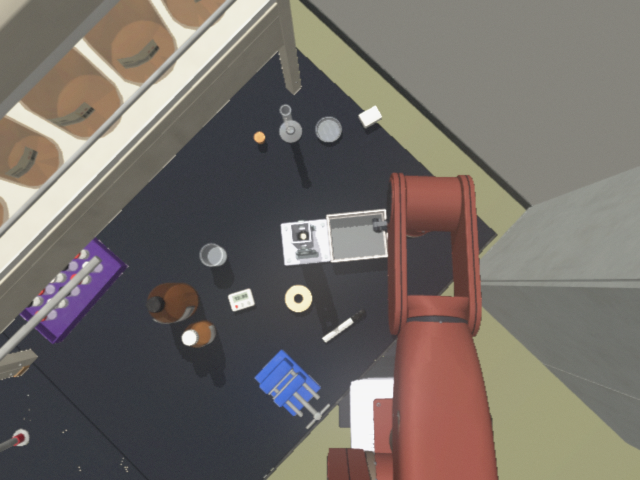

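The tray's +y end is at column 328, flush with the foot and square to it. Next is tipping the tube.

```bash
python3 - <<'E'
from h import *
pi=np.pi; R=[pi,0,Y+pi/2]
move_l(st(0,-.214,.36),feed=.25); movep(st(0,-.05,.38),R); gripper_to(0)
move_l(st(0,.09,.36),feed=.25); move_l(st(0,.08,.235),feed=.2)
for th in np.arange(0,2.01,.2):
    hit=move_l(tcp(th),feed=.06,max_force=12); s=observe(); print(round(th,2),hit,s['ft_force'].round(1))
    if hit: break
snap('side','side2'); print(observe()['time_s'])
E
```

```text
0.0 False [0.3 0.1 0.3]
0.2 False [0.4 0.5 0.4]
0.4 False [-0.5  0.5  0.6]
0.6 False [-1.7  1.   0.8]
0.8 False [-0.3  0.9  0.6]
1.0 False [-1.  -0.2  1.5]
1.2 False [0.  0.9 1.2]
1.4 False [-0.6  0.   2. ]
1.6 False [-0.6 -0.2  2. ]
1.8 False [-0.7 -1.   1.1]
2.0 False [-1.1 -0.4  0.9]
19.5917
```

View pics/side2.png

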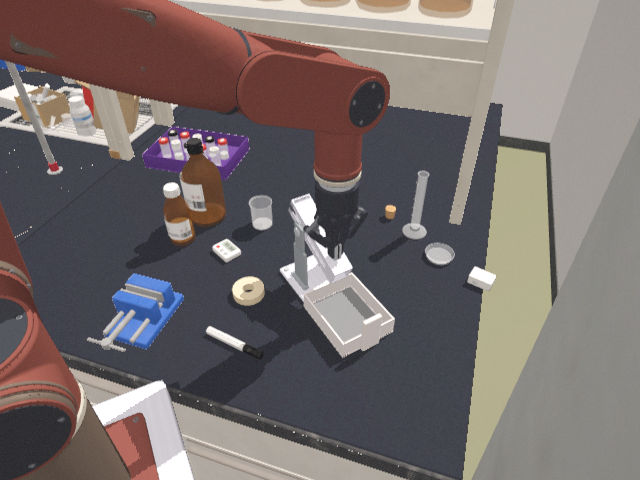

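The tube is tipped past level, its mouth at about (340,277) over the tray. I'll push to the stop and hold.

```bash
python3 - <<'E'
from h import *
for th,g in((2.08,0),(2.13,0),(2.13,-.008)):
    hit=move_l(tcp(th,gap=g),feed=.04,max_force=6); print(th,hit,observe()['ft_force'].round(1))
    if hit: break
hold(1.5); snap('side','side3'); print(observe()['time_s'])
im=cv2.imread('pics/side3.png')[230:370,260:420]; cv2.imwrite('pics/c3.png',cv2.resize(im,None,fx=4,fy=4,interpolation=2))
E
```

```text
2.08 False [ 0.4 -1.   0.4]
2.13 False [-0.1 -0.4  1.5]
2.13 True [-1.1 -2.5  4.8]
21.925
```

View pics/c3.png

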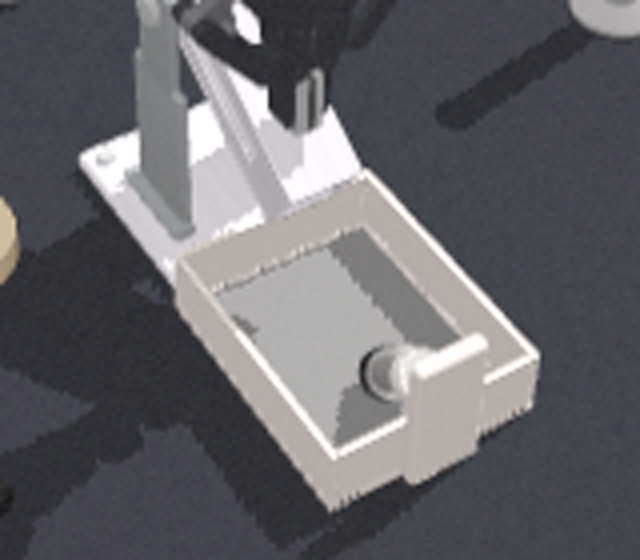

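The vial is in the tray, at the tab end near crop pixel (400,370), and the tube is at the stop. I'll follow the tube back upright and retreat.

```bash
python3 - <<'E'
from h import *
for th in (1.9,1.6,1.3,1.0,.7,.4,.2,0): move_l(tcp(th,gap=.004),feed=.08)
move_l(st(0,.09,.235),feed=.1); move_l(st(0,.09,.36),feed=.2); movep([.36,.1,.36],[np.pi,0,Y+np.pi/2]); hold(2)
snap('side','side4'); im,d=snap('top','top4'); print(observe()['time_s'])
P=world('top',d)[205:280,275:330].reshape(-1,3); q=P[(P[:,2]>.25)&(P[:,2]<.29)]; print(len(q),q.mean(0).round(4) if len(q) else '')
E
```

```text
30.3583
144 [0.5042 0.261  0.2668]
```

View pics/side4.png

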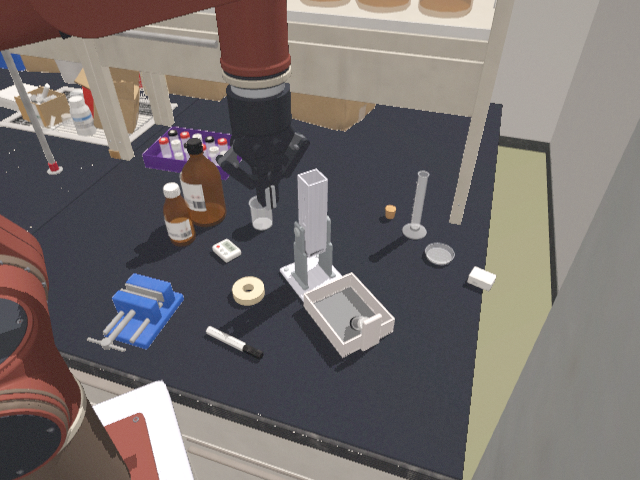

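View pics/top4.png

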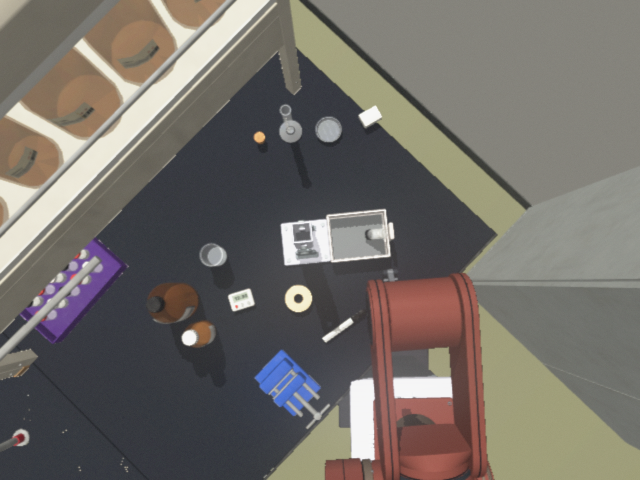

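The tube is upright, the tray sits at the foot with the vial in it near (376,234), and the bystanders haven't moved. One check of the vial's height before I hand in.

```bash
python3 - <<'E'
from h import *
c=st(0,-.135,0)[:2]; 
for n in('top','side'):
    P=world(n,np.load(f'pics/{n}4.npz')['d']).reshape(-1,3); L=(P[:,:2]-c)@np.c_[sx,sy]
    m=(abs(L[:,0])<.054)&(abs(L[:,1])<.069)&(P[:,2]>.012)&(P[:,2]<.12)
    print(n,m.sum(),np.c_[L,P[:,2]][m].min(0).round(3),np.c_[L,P[:,2]][m].max(0).round(3),np.median(np.c_[L,P[:,2]][m],0).round(3))
    for y in np.arange(-.07,-.0,.01):
        k=m&(abs(L[:,1]-y)<.005); print(round(y,3),k.sum(),P[k,2].max().round(3) if k.any() else '')
E
```

```text
top 223 [-0.046 -0.069  0.012] [0.05  0.065 0.062] [-0.001 -0.043  0.043]
-0.07 13 0.055
-0.06 41 0.062
-0.05 46 0.062
-0.04 51 0.052
-0.03 43 0.039
-0.02 21 0.029
-0.01 1 0.012
0.0 1 0.013
side 173 [-0.014 -0.069  0.013] [ 0.042 -0.018  0.062] [-0.009 -0.046  0.043]
-0.07 2 0.049
-0.06 40 0.062
-0.05 50 0.062
-0.04 39 0.051
-0.03 27 0.042
-0.02 15 0.033
-0.01 0 
0.0 0
```

The vial is leaning on the end wall, with its centre about 35 mm up and roughly 25 mm inside the limit. It's at rest, so I'm handing in.

```bash
python3 -c "
from plant import *
print(job_done())"
```

```text
the job is handed in; nothing more can be done
None
```

I handed the job in after about 30 s of the 69 s allowed; no verdict came back. In the last images the vial is in the tray, leaning on its end wall, the tray is against the stand's foot, the tube is upright, and the beaker, tape roll and timer look unmoved.

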